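Rock the seesaw gate of a ball sorter and feed the balls to the other tray

ROBOT

A 7-joint arm with a two-finger parallel gripper is mounted at the origin on a cart in front of the work surface, level with it; the furniture and walls round the work are solid. World frame = base frame: x ahead of the robot, y to its left, z up, the work surface at z = 0. Lengths are in m, angles in rad, forces in N, time in s.
With the tool pointing down it reaches from about 0.35 to 0.9 m from the base axis. Payload 8.1 kg.
Tool frame: the origin (TCP) lies midway between the tips of the shut fingers; the grasp point (between the pads) lies 19 mm behind it (arm.hold_point_z is the distance from the TCP to the grasp point, in m); z points along the fingers, y is the direction in which the jaws open and shut (so a half turn about z gives the same grasp; the last joint's range is limited). The gripper opens to 92 mm and grips with 3 to 60 N. Pads are 19 mm wide; open, the fingers measure 130 mm over their backs; the gripper's body (75 mm by 190 mm) begins 47 mm behind the grasp point.
Start: joints at [1.105, 0.434, 0.025, 1.573, -0.012, 1.134, -0.075], TCP at [0.222, -0.584, 0.227] pointing down, gripper open.
Joint ranges: [-2.62, 2.62], [-0.44, 2.09], [-1.27, 1.32], [0.08, 2.57], [-1.32, 4.46], [0.12, 2], [-2.74, 2.74]. Speed limits (rad/s): [2.22, 2.22, 3.01, 3.01, 3.14, 3.14, 3.14].

INTERFACE

Orientations are given as a rotation vector (axis times angle).
In Python, from cell import arm gives the robot as it stands.
- The arm moves only by the shell command python3 -m pendant 'ROWS' [FORCE]. ROWS is JSON, a list of rows, each a list of 3 entries, a list of its own where there are three numbers: the shift along the tool's x, y, z in m, then the turn, a rotation vector about the tool's x, y, z in degrees, then the finger opening in m, from 0 to 0.0918. A call has 1 to 10 rows; each row shifts and turns the commanded pose from where the row before left it, along the tool's axes as they then stand; what a row does not reach is not made up. A row lasts 1/8 s, in which the tool goes at most 62.5 mm and 10.7 degrees, less where a joint would pass 70% of its speed; a pose out of reach is approached as far as the arm can. A call with a gripper value outside its range is refused whole. The fingers move at their own pace and stop on an object; FORCE is the grip in N (left out, the last holds). Time passes only in rows, so rows that do not move let the fingers close. It gives the time, the measured TCP pose, the force and the opening at its end, in the units of the state.
- arm.observe(): the state, without advancing time (a new reading comes with each control period).
- arm.get_image(name): name is "scene" or "top" or "wrist"; returns (picture, depth): 384x512x3 uint8, red, green, blue; 384x512 float32, m along the optical axis (not along the pixel's ray), 0 where there is no reading.
- arm.camera_params(name): a dict with "fovy" (degrees; the focal length in pixels is half the picture's height over the tangent of half this angle, whatever the lens; pixels are square), "cx", "cy" (the principal point, pixels), "rvec" (rotation vector, rad) and "tvec" (3), from world to camera coordinates, as OpenCV has them; the wrist camera has in their place "mount" (4x4, takes a point from camera to tool coordinates, whose origin is the TCP and whose axes are the flange's). Camera axes: x right, y down, z forward; pixel columns grow to the right and rows downward; lengths in m; the calibration is good to about 2 mm. The wrist camera is an equidistant fisheye: a pixel r from the principal point sees the ray r / f radians off the axis. A picture is of the moment at which its call begins: read the wrist's pose just before it. camera_params takes no time and is no camera call.
- arm.sign_off(): hands the job in, once; it reports no verdict.
Trained networks look in the newest picture that a camera, given by its name, has taken for a name from the list of things; names that differ only in an ending like _2 or _b are one class to them, and where a whole thing is asked for, a point or a joint stands for the part that bears it (a point fixed in the world has none). Each returns a list of dicts, best first, with "conf" (0 to 1); they miss things now and then, are a little off and sometimes report something else, mostly with a low value. They report only what shows in the picture. A call takes as long as a camera call.
- arm.look_for(camera, label): "rect" ([centre column, centre row, width, height] in pixels, round what is visible of it).
- arm.masks_of(camera, label): "pixels" (384x512 bool, what is visible of it) and "rect" ([centre column, centre row, width, height] in pixels, round what is visible of it).
The state is a dict: "clock": time; "joints": joint angles; "dq": joint speeds; "joint_efforts": joint torques, N m; "position": TCP position; "ee_rot": TCP orientation; "force": force on the tool from outside, world axes, zero at the start; "ft_torque": the same for the moment, N m; "width": opening from 0.0 (shut) to 1.0 (fully open).
Only numpy, scipy, OpenCV 4.12 (cv2) and the standard library are available. Lean on these libraries where they do the work, as an engineer would, in place of code of your own. Each camera call takes 0.05 s, during which the arm holds its last target.

TASK

The seesaw trough of the ball sorter now slopes toward one of its two trays. With your fingertips press its raised end down so that it rocks over and rests the other way, then push the upright paddle forward so that all three steel balls drop into the trough and roll into the tray on that other side. Do not touch or lift the balls themselves, pick nothing up, and leave the other things on the bench where they are.

Things in the scene. Friction and masses are not known exactly. Their poses are not given: they have to be found in the camera images.
- sorter: Ball sorter, fixed to the bench: aluminium base plate (180 x 372 x 8 mm) with a feed channel, a seesaw trough across the channel's end and a grey tray at each side. Origin on the bench below the seesaw's pivot; x along the feed channel away from the robot, y to the left along the seesaw, z up. Feed channel: x -110 to -14 mm, 34 mm wide, open on top, wall tops 131 mm above the bench.
- tray_left (a point): Centre of the inner floor of the left open tray (131 mm left of the pivot, 11 mm above the bench); inside 78 mm (x) by 98 mm (y), walls up to 44 mm above the bench, the outermost to 78 mm.
- tray_right (a point): The same for the right tray.
- rocker (a joint): Steel seesaw trough, 180 x 46 mm, pivot along the sorter's x, 85 mm above the bench. Positive (to +0.26 rad): left (+y) end down, balls run into the left tray; negative (to -0.26): right end down. A round weight above the pivot (top 75 mm above it, behind the trough) makes it bistable: past level (0) it falls to the other stop by itself and stays. About 1 N moves it. Starts on either stop.
- pad_left (a point): Centre of the upper face of the flat press plate (46 mm in x, 30 mm in y, rubber topped) bridging the left end of the seesaw, 75 mm from the pivot; about 140 mm above the bench when that end is raised, 123 mm level, 103 mm when down.
- pad_right (a point): The same at the right end of the seesaw.
- pusher (a joint): Paddle that slides in the feed channel along the sorter's +x: 0 = drawn back (start), 0.069 m = fully forward against its stop; by then all balls are out of the channel. No spring: it stays where it is left. Takes 2 to 4 N.
- push_face (a point): Centre of the rear (robot-side) face of the paddle's upright grey plate, 54 mm wide (y), 46 mm high, 6 mm thick; the centre is 160 mm above the bench, the plate reaches from 137 to 183 mm. Nothing stands behind it or above it.
- ball0_center (a point): Centre of a steel ball, 22 mm diameter, 43 g; three of them stand in a row in the feed channel before the paddle, next to the paddle.
- ball1_center (a point): Centre of a steel ball, 22 mm diameter, 43 g; three of them stand in a row in the feed channel before the paddle, second from the paddle.
- ball2_center (a point): Centre of a steel ball, 22 mm diameter, 43 g; three of them stand in a row in the feed channel before the paddle, farthest from the paddle, next to the seesaw.
- cap: Bystander: loose blue screw cap, 54 mm across, 24 mm high, left of the feed channel on the base plate; origin at the centre of its underside.
- tape: Bystander: loose roll of masking tape lying flat, 84 mm across, 24 mm high, right of the feed channel, on the base plate; origin at the centre of its underside.
- tube: Bystander: loose plastic tube with cap, lying, 114 mm long and 21 mm thick, on the bench close behind the seesaw; origin under its middle.
- tweezers: Bystander: loose steel forceps, 129 mm long, 10 mm high, near the bench edge to the left of the sorter; origin under its middle.
- petri_a: Bystander: lower one of two loose stacked clear petri dishes, 74 mm across, 28 mm high together, to the left of the sorter; origin at the centre of its underside.

How it is judged:
On the way:
1. the seesaw has rocked over and rests the other way, with the balls still in the feed channel (distance of pad_left from where it was at the start of the episode above 0.021 m and (value of joint rocker above 0.22 rad or value of joint rocker below -0.22 rad) and z of each of ball0_center, ball1_center, ball2_center in the frame of sorter above 0.115 m), for 0.2 s.
At the end, for the whole second after the job is handed in: The seesaw rests tilted the opposite way from the start (beyond 0.22 rad, its ends more than 21 mm from their starting heights) and all three balls lie inside the tray on its now lower side (ball centres within the tray's walls and lower than 40 mm above the bench) (distance of pad_left from where it was at the start of the episode above 0.021 m and ((z of each of ball0_center, ball1_center, ball2_center in the frame of sorter below 0.04 m and y of ball0_center in the frame of sorter between 0.08 and 0.182 m and x of ball0_center in the frame of sorter between -0.042 and 0.042 m and y of ball1_center in the frame of sorter between 0.08 and 0.182 m and x of ball1_center in the frame of sorter between -0.042 and 0.042 m and y of ball2_center in the frame of sorter between 0.08 and 0.182 m and x of ball2_center in the frame of sorter between -0.042 and 0.042 m and value of joint rocker above 0.22 rad) or (z of each of ball0_center, ball1_center, ball2_center in the frame of sorter below 0.04 m and y of ball0_center in the frame of sorter between -0.182 and -0.08 m and x of ball0_center in the frame of sorter between -0.042 and 0.042 m and y of ball1_center in the frame of sorter between -0.182 and -0.08 m and x of ball1_center in the frame of sorter between -0.042 and 0.042 m and y of ball2_center in the frame of sorter between -0.182 and -0.08 m and x of ball2_center in the frame of sorter between -0.042 and 0.042 m and value of joint rocker below -0.22 rad))); the robot touches nothing.
It fails at once if a ball was touched with the fingers (contact force between the fingers and ball0 above 0.3 N or contact force between the fingers and ball1 above 0.3 N or contact force between the fingers and ball2 above 0.3 N).
It fails at once if a ball was lifted (z of any of ball0_center, ball1_center, ball2_center in the frame of sorter above 0.15 m).
It fails at once if another thing on the bench (cap, tube, forceps, tape roll, petri dishes) was moved by more than 25 mm or lifted (distance of any of cap, tube, tweezers, tape, petri_a from where it was at the start of the episode above 0.025 m or height (world z) of any of cap, tube, tweezers, tape, petri_a above 0.03 m).
It also fails if it takes over 45 s, if anything falls off the work surface, if the arm or the gripper's body presses on something with over 40 N, if the wrist force passes 120 N, or if a joint passes its speed limit or range.

## Working session

There is one attempt and no reset: what is moved stays moved. The work goes in short steps, Python scripts to look and compute and a shell command to move; the robot and the scene stay as the last step left them, time stands still between calls to the robot, and variables do not carry over. Pictures are saved under pics/ and viewed, and the job is handed in when it is done.

```bash
mkdir -p pics; ls; cat > h.py <<'E'
import numpy as np, cv2
from cell import arm
from scipy.spatial.transform import Rotation as R
def pts(name,depth):
    p=arm.camera_params(name);h,w=depth.shape
    f=h/2/np.tan(np.radians(p['fovy'])/2)
    v,u=np.mgrid[:h,:w]
    X=np.stack([(u-p['cx'])/f*depth,(v-p['cy'])/f*depth,depth],-1)
    Rm=R.from_rotvec(p['rvec']).as_matrix()
    W=(X-np.array(p['tvec']))@Rm
    W[depth==0]=np.nan
    return W
def save(n,im): cv2.imwrite('pics/'+n,cv2.resize(im[...,::-1],(800,600)))
E
python3 - <<'E'
from h import *
print(arm.observe())
for c in ['scene','top']:
    im,d=arm.get_image(c); save(c+'0.png',im); W=pts(c,d); np.save(c+'0.npy',W); print(arm.camera_params(c))
    for l in ['push_face','pad_left','pad_right','ball0_center','sorter','rocker']:
        for r in arm.masks_of(c,l)[:3]:
            m=r['pixels']; print(c,l,round(r['conf'],2),np.round(r['rect']),np.round(np.nanmedian(W[m],0),3))
E
```

```text
pics
{'clock': 0.0, 'joints': array([ 1.10542127,  0.43521954,  0.02499227,  1.5741212 , -0.01159553,
        1.13401638, -0.07511121]), 'dq': array([ 0.00086762, -0.00085535,  0.00043592, -0.00072192, -0.0010409 ,
        0.00080779,  0.00098539]), 'joint_efforts': array([-1.10494395e-03, -6.67857885e+01,  9.84285213e-01, -3.14459074e+01,
       -6.06830930e-02,  4.28323529e-02,  1.37538941e-04]), 'position': array([ 0.22153778, -0.58385046,  0.22593803]), 'ee_rot': array([-3.08854897e+00, -5.66295639e-01,  7.01174985e-04]), 'force': array([ 0.28330782,  0.35990339, -0.15316784]), 'ft_torque': array([ 0.04346554, -0.00390021, -0.04916612]), 'width': 1.001470640113258}
{'fovy': 55.66838514845842, 'cx': 262.051938579148, 'cy': 187.37607213839604, 'rvec': array([ 1.08965799, -2.45284536,  0.97229566]), 'tvec': array([0.51786242, 0.29469636, 0.77628587])}
scene push_face 0.5 [299. 197.  13.  30.] [0.454 0.18  0.159]
scene pad_left 0.88 [267. 194.  58.  48.] [0.554 0.197 0.107]
scene pad_right 0.74 [268. 193.  59.  55.] [0.554 0.196 0.107]
scene ball0_center 0.41 [299. 198.  13.  22.] [0.454 0.18  0.159]
scene ball0_center 0.38 [324. 204.  30.  33.] [0.474 0.047 0.031]
scene sorter 0.9 [273. 230. 138. 141.] [0.503 0.215 0.013]
scene rocker 0.75 [268. 195.  61.  52.] [0.554 0.195 0.107]
scene rocker 0.53 [300. 199.  12.  26.] [0.455 0.177 0.161]
{'fovy': 49.537518374083774, 'cx': 251.1746786409449, 'cy': 195.83431266959428, 'rvec': array([ 2.16728261, -2.0443959 ,  0.21080227]), 'tvec': array([0.18260345, 0.57751756, 1.24643177])}
top push_face 0.2 [304. 227.  29.  30.] [0.482 0.04  0.032]
top pad_left 0.83 [259. 196.  64.  24.] [0.555 0.182 0.1  ]
top pad_right 0.64 [261. 195.  61.  25.] [0.555 0.182 0.102]
top ball0_center 0.61 [261. 195.  59.  27.] [0.555 0.182 0.101]
top sorter 0.75 [262. 218. 123.  72.] [0.514 0.187 0.012]
top rocker 0.91 [261. 196.  62.  28.] [0.555 0.186 0.1  ]
```

```bash
python3 - <<'E'
import cv2
a=cv2.imread('pics/scene0.png');b=cv2.imread('pics/top0.png')
s=800/512
def crop(im,u0,u1,v0,v1): 
    c=im[int(v0*s):int(v1*s),int(u0*s):int(u1*s)]; return cv2.resize(c,(800,600),interpolation=cv2.INTER_CUBIC)
cv2.imwrite('pics/scene0c.png',crop(a,190,350,140,260)); cv2.imwrite('pics/top0c.png',crop(b,180,340,150,270))
E
```

```text
(no output)
```

View pics/scene0.png

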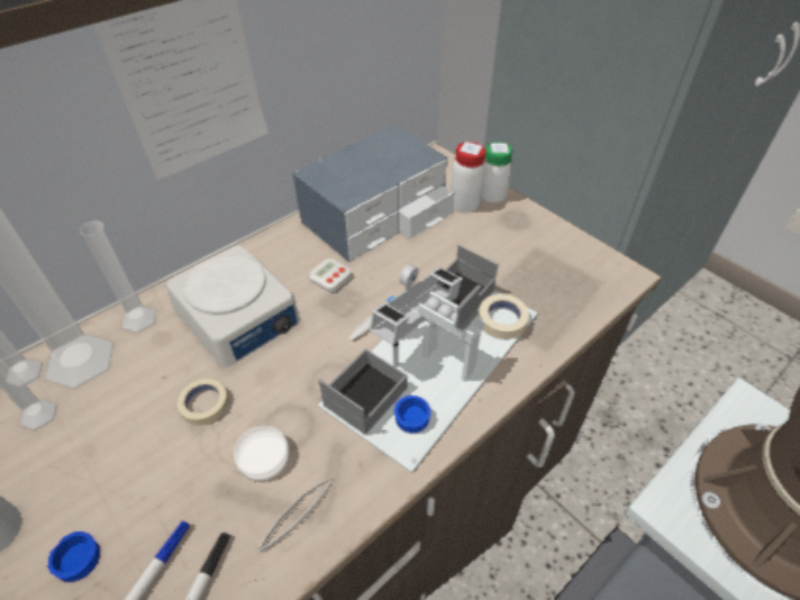

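View pics/scene0c.png

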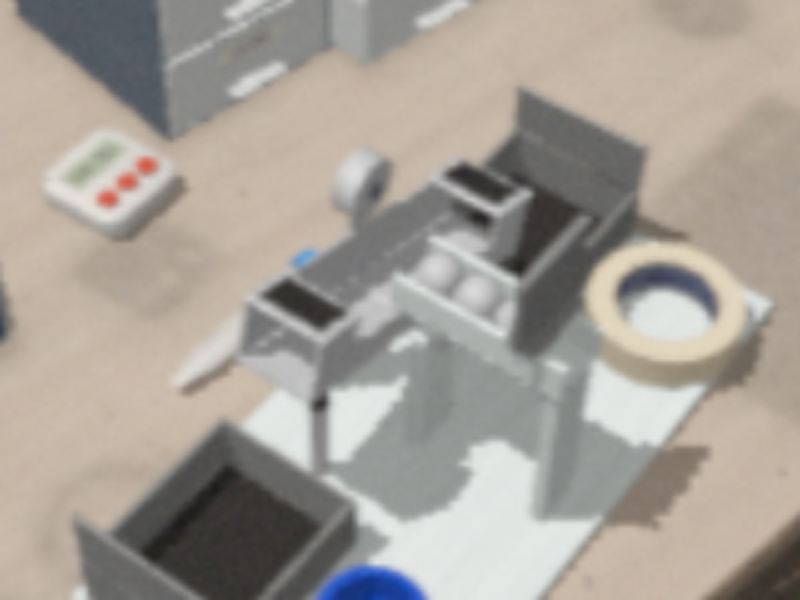

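View pics/top0c.png

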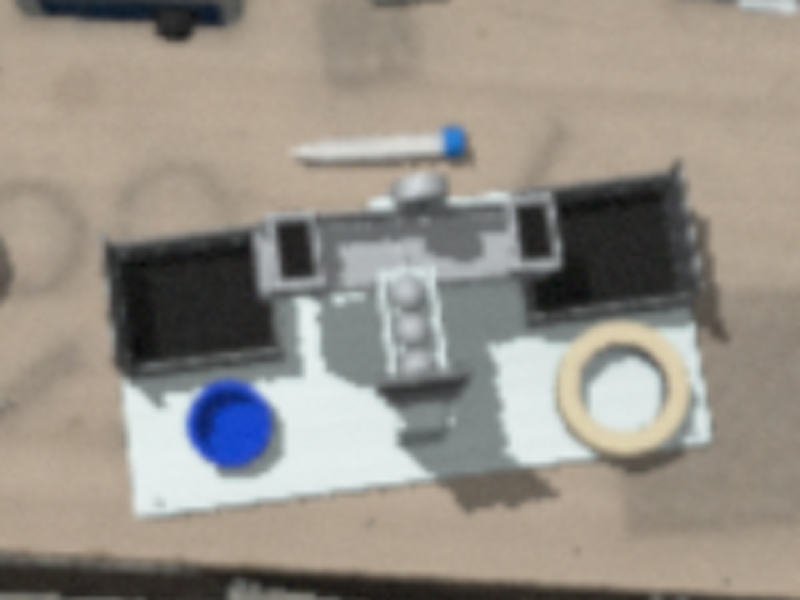

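```bash
python3 - <<'E'
from h import *
T=np.load('top0.npy');S=np.load('scene0.npy')
def g(W,u,v,r=1): 
    p=W[int(v)-r:int(v)+r+1,int(u)-r:int(u)+r+1].reshape(-1,3); return np.round(np.nanmedian(p,0),4)
print('top L',g(T,238.8,200),'R',g(T,286.8,196),'plate',[list(g(T,x,226.5,0)) for x in range(254,276,2)])
print([list(g(T,264,y,0)) for y in range(220,240)])
print('scn L',g(S,250.6,200.6),'R',g(S,286.6,177.4),'plate',g(S,300,198,2))
# plate points in scene, plane fit
p=S[185:215,285:312].reshape(-1,3); 
m=(p[:,2]>.14)&(p[:,2]<.19); q=p[m]; print(len(q),q.min(0),q.max(0),q.mean(0))
import sys
# all high points in top cloud near sorter
for n,W in(('top',T),('scn',S)):
    p=W.reshape(-1,3); m=(p[:,2]>.14)&(p[:,2]<.2)&(abs(p[:,0]-.5)<.15)&(abs(p[:,1]-.19)<.2)
    print(n); print(np.round(p[m],3)[::3].tolist())
# base plate corners
hsv=None
E
```

```text
top L [0.5337 0.2525 0.1437] R [0.5619 0.1099 0.1055] plate [[np.float64(0.4786), np.float64(0.2019), np.float64(0.0069)], [np.float64(0.4544), np.float64(0.1954), np.float64(0.1847)], [np.float64(0.4554), np.float64(0.1898), np.float64(0.1796)], [np.float64(0.4558), np.float64(0.1842), np.float64(0.1791)], [np.float64(0.4577), np.float64(0.1785), np.float64(0.1682)], [np.float64(0.4584), np.float64(0.1728), np.float64(0.1654)], [np.float64(0.4596), np.float64(0.1669), np.float64(0.1589)], [np.float64(0.4602), np.float64(0.1612), np.float64(0.157)], [np.float64(0.4619), np.float64(0.1551), np.float64(0.1472)], [np.float64(0.4626), np.float64(0.1493), np.float64(0.1452)], [np.float64(0.482), np.float64(0.1376), np.float64(0.0096)]]
[[np.float64(0.4802), np.float64(0.1731), np.float64(0.1357)], [np.float64(0.4771), np.float64(0.173), np.float64(0.1363)], [np.float64(0.4741), np.float64(0.1728), np.float64(0.1367)], [np.float64(0.4714), np.float64(0.1726), np.float64(0.1349)], [np.float64(0.4613), np.float64(0.1734), np.float64(0.1848)], [np.float64(0.4583), np.float64(0.1733), np.float
[... 5940 characters left out ...]
7], [0.532, 0.267, 0.146], [0.528, 0.261, 0.145], [0.526, 0.254, 0.142], [0.52, 0.25, 0.144], [0.517, 0.244, 0.14], [0.452, 0.198, 0.162], [0.453, 0.186, 0.151], [0.53, 0.265, 0.143], [0.524, 0.262, 0.146], [0.521, 0.256, 0.144], [0.517, 0.25, 0.142], [0.514, 0.244, 0.14], [0.453, 0.199, 0.159], [0.452, 0.19, 0.152], [0.525, 0.267, 0.145], [0.521, 0.261, 0.144], [0.517, 0.256, 0.144], [0.514, 0.25, 0.142], [0.452, 0.2, 0.157], [0.452, 0.189, 0.148], [0.519, 0.263, 0.145], [0.515, 0.258, 0.143], [0.512, 0.251, 0.141], [0.452, 0.196, 0.15], [0.515, 0.264, 0.144], [0.51, 0.259, 0.145], [0.452, 0.199, 0.15], [0.513, 0.263, 0.143], [0.455, 0.199, 0.143], [0.453, 0.201, 0.143], [0.45, 0.2, 0.141]]
```

The left end is the raised one: its pad shows at scene crop (303,303) and top crop (294,250), at about (0.534, 0.253, 0.142). The right pad is low, at z about 0.105. All three balls stand in the channel (top crop 410,290–360), with the paddle's plate behind them at (425,380). The sorter is turned about 10°. I'll close the fingers, line up the yaw and travel over.

```bash
python3 -m pendant '[[[0,0,-0.03],[0,0,5.4],0],[[0,0,-0.03],[0,0,5.3],0],[[0.025,-0.042,0],[0,0,0],0],[[0.025,-0.042,0],[0,0,0],0],[[0.025,-0.042,0],[0,0,0],0],[[0.025,-0.042,0],[0,0,0],0],[[0.025,-0.042,0],[0,0,0],0],[[0.025,-0.042,0],[0,0,0],0],[[0.025,-0.042,0],[0,0,0],0],[[0.025,-0.042,0],[0,0,0],0]]'
cat > d.py <<'E'
import sys
from h import *
o=arm.observe(); Rm=R.from_rotvec(o['ee_rot']).as_matrix()
t=np.array(eval(sys.argv[1]))
print(o['clock'],np.round(o['position'],4),'x',Rm[:,0].round(3),'z',Rm[:,2].round(3),'yaw',np.degrees(np.arctan2(Rm[1,0],Rm[0,0])),'tool delta',(Rm.T@(t-o['position'])).round(4),'F',o['force'].round(2),o['width'])
E
python3 d.py '[.534,.253,.25]'
```

```text
clock: 1.95
position: [0.3603, -0.217, 0.287]
ee_rot: [3.129, 0.276, 0.001]
force: [0.7, 0.1, -0.7]
width: 0.007
1.95 [ 0.3603 -0.217   0.287 ] x [0.985 0.175 0.001] z [ 0.001 -0.001 -1.   ] yaw 10.078611193112001 tool delta [ 0.2533 -0.4324  0.0369] F [ 0.7   0.14 -0.72] 0.006959954468601711
```

```bash
python3 -m pendant '[[[0.0255,-0.043,0],[0,0,0],0],[[0.0255,-0.043,0],[0,0,0],0],[[0.0255,-0.043,0],[0,0,0],0],[[0.0255,-0.043,0],[0,0,0],0],[[0.0255,-0.043,0],[0,0,0],0],[[0.0255,-0.043,0],[0,0,0],0],[[0.0255,-0.043,0],[0,0,0],0],[[0.0255,-0.043,0.01],[0,0,0],0],[[0.0255,-0.043,0.02],[0,0,0],0],[[0.0245,-0.045,0.03],[0,0,0],0]]'
python3 d.py '[.534,.253,.15]'
```

```text
clock: 3.2
position: [0.5357, 0.2528, 0.2268]
ee_rot: [-3.129, -0.274, -0.004]
force: [1.2, -1.3, 0.3]
width: 0.002
3.2 [0.5357 0.2528 0.2268] x [0.985 0.174 0.002] z [ 0.002  0.001 -1.   ] yaw 10.015965669911292 tool delta [-0.0018 -0.0005  0.0768] F [ 1.24 -1.32  0.28] 0.0019251390327684173
```

```bash
python3 -m pendant '[[[0,0,0.03],[0,0,0],0],[[0,0,0.03],[0,0,0],0],[[0,0,0.01],[0,0,0],0],[[0,0,0.01],[0,0,0],0],[[0,0,0.01],[0,0,0],0],[[0,0,0.01],[0,0,0],0],[[0,0,0.01],[0,0,0],0]]'
python3 d.py '[.534,.253,.11]'
```

```text
clock: 4.08
position: [0.5345, 0.2512, 0.1164]
ee_rot: [-3.129, -0.276, -0.001]
force: [0.5, 0.3, -0.3]
width: 0.006
4.075 [0.5345 0.2512 0.1164] x [0.985 0.175 0.   ] z [ 0.  0. -1.] yaw 10.071622913985577 tool delta [-0.0002 -0.0018  0.0064] F [ 0.46  0.31 -0.27] 0.006011560735681628
```

```bash
python3 -m pendant '[[[0,0,0.008],[0,0,0],0],[[0,0,0],[0,0,0],0],[[0,0,0],[0,0,0],0]]'
python3 - <<'E'
from h import *
im,d=arm.get_image('scene'); W=pts('scene',d)
cv2.imwrite('pics/s1.png',cv2.resize(im[140:260,190:350,::-1],(800,600),interpolation=cv2.INTER_CUBIC))
E
python3 d.py '[.534,.253,.11]'
```

```text
clock: 4.45
position: [0.5345, 0.2514, 0.1089]
ee_rot: [-3.129, -0.276, -0.0]
force: [-0.3, -0.7, -0.2]
width: 0.006
4.5 [0.5345 0.2514 0.109 ] x [0.985 0.175 0.   ] z [ 0.  0. -1.] yaw 10.081854561128212 tool delta [-0.0002 -0.0017 -0.001 ] F [ 0.64 -0.14  0.82] 0.007987622983231373
```

View pics/s1.png

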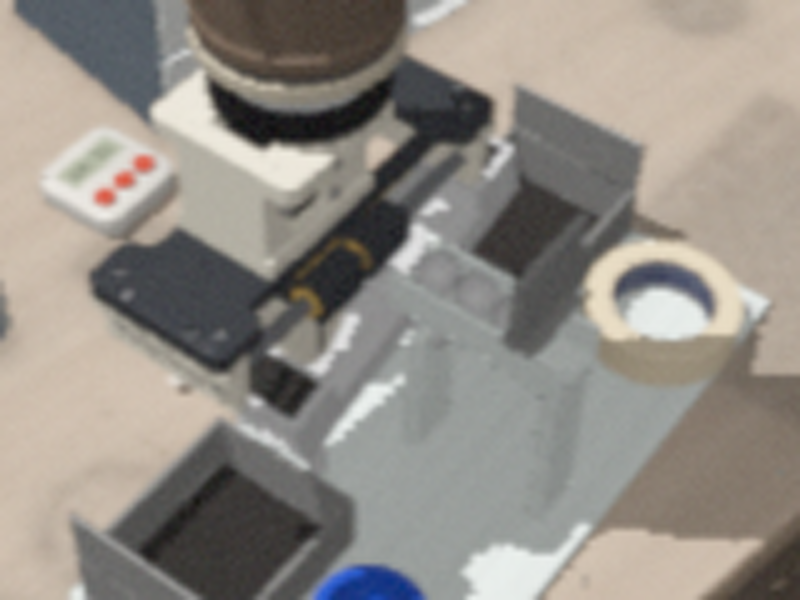

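The left end has gone down: its pad, at crop (285,385), lies below the fingers, and the balls are still in the channel at (440–480,270–290). I'll lift and go behind the paddle.

```bash
python3 -m pendant '[[[0,0,-0.03],[0,0,0],0],[[0,0,-0.05],[0,0,0],0],[[0,0,-0.05],[0,0,0],0],[[0,0,-0.03],[0,0,0],0],[[-0.035,0.015,0],[0,0,0],0],[[-0.035,0.015,0],[0,0,0],0],[[-0.035,0.015,0],[0,0,0],0],[[-0.031,0.0165,0],[0,0,0],0],[[0,0,0],[0,0,0],0]]'
python3 d.py '[.411,.167,.15]'
python3 - <<'E'
from h import *
im,d=arm.get_image('scene'); W=pts('scene',d)
cv2.imwrite('pics/s2.png',cv2.resize(im[140:260,190:350,::-1],(800,600),interpolation=cv2.INTER_CUBIC))
for l in ['pad_left','push_face','ball0_center']:
    for r in arm.masks_of('scene',l)[:2]: print(l,r['conf'],np.round(r['rect']),np.nanmedian(W[r['pixels']],0).round(3))
p=W.reshape(-1,3); m=(abs(p[:,0]-.534)<.01)&(abs(p[:,1]-.252)<.008)&(p[:,2]<.16); print('padL z',np.median(p[m],0).round(3))
E
```

```text
clock: 5.62
position: [0.4099, 0.1655, 0.2693]
ee_rot: [3.128, 0.274, 0.002]
force: [1.5, 0.0, 0.7]
width: 0.005
5.625 [0.4099 0.1655 0.2693] x [0.985 0.174 0.001] z [ 0.001 -0.002 -1.   ] yaw 10.020874264854701 tool delta [ 0.0013 -0.0014  0.1193] F [1.48 0.01 0.69] 0.004769403970627968
pad_left 0.87 [264. 196.  56.  72.] [0.552 0.205 0.103]
pad_left 0.57 [262. 264.  26.  24.] [0.445 0.291 0.02 ]
push_face 0.66 [300. 196.  18.  32.] [0.455 0.178 0.16 ]
padL z [0.53  0.248 0.025]
```

View pics/s2.png

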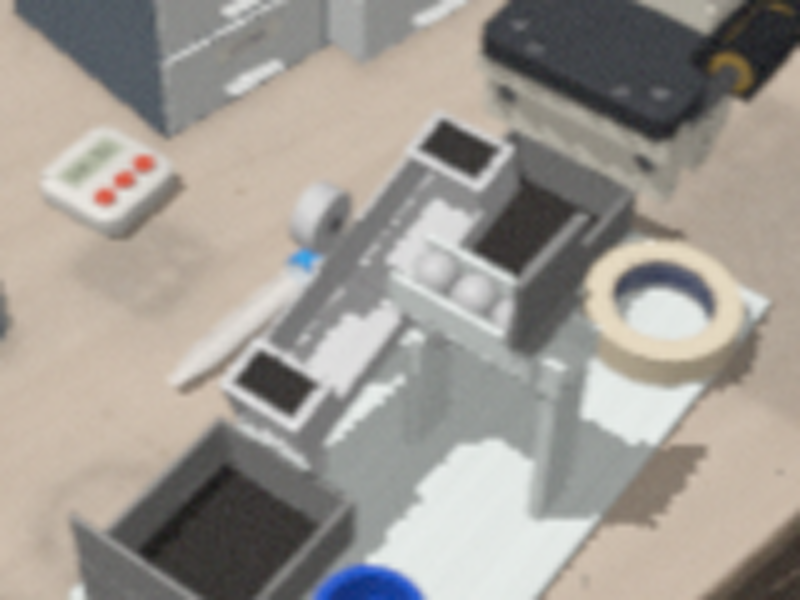

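The seesaw now rests left end down (left pad at crop (275,380), right pad raised at (463,148)). The balls are still in the channel, and the gripper is behind the paddle. I'll lower it and push.

```bash
python3 -m pendant '[[[0,-0.001,0.04],[0,0,0],0],[[0,0,0.04],[0,0,0],0],[[0,0,0.03],[0,0,0],0],[[0,0,0.008],[0,0,0],0],[[0.01,0,0],[0,0,0],0],[[0.01,0,0],[0,0,0],0],[[0.005,0,0],[0,0,0],0],[[0.005,0,0],[0,0,0],0],[[0.005,0,0],[0,0,0],0]]'
python3 d.py '[.4555,.175,.16]'
python3 - <<'E'
from h import *
im,d=arm.get_image('scene'); W=pts('scene',d)
cv2.imwrite('pics/s3.png',cv2.resize(im[140:260,190:350,::-1],(800,600),interpolation=cv2.INTER_CUBIC))
E
```

```text
clock: 6.95
position: [0.4456, 0.174, 0.1509]
ee_rot: [3.129, 0.276, -0.0]
force: [-2.3, -0.4, 0.7]
width: 0.002
6.95 [0.4456 0.174  0.1509] x [ 0.985  0.175 -0.   ] z [-0. -0. -1.] yaw 10.077766568404956 tool delta [ 0.0099  0.0008 -0.0091] F [-2.34 -0.38  0.69] 0.0020078251072069204
```

View pics/s3.png

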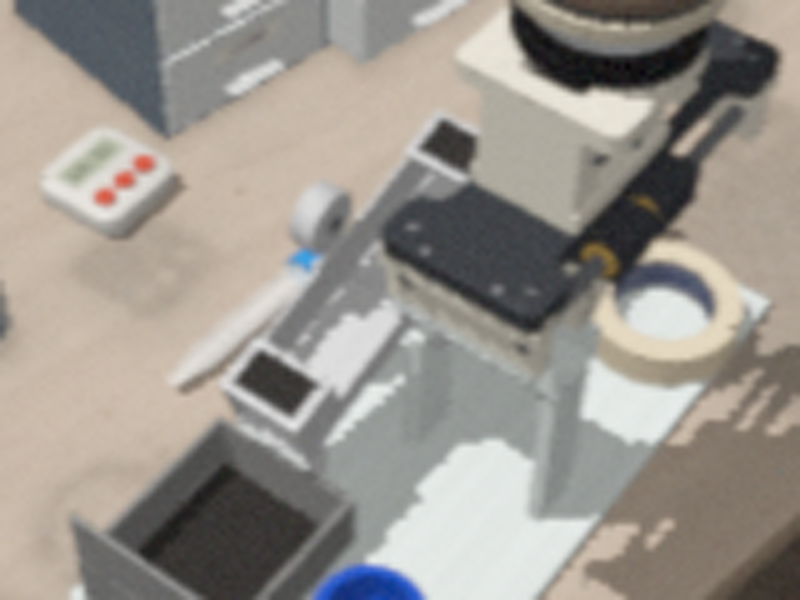

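The gripper hides the balls and paddle, but a contact force of 2.3 N along -x shows the fingers are on the plate. The seesaw is still left down. I'll keep pushing.

```bash
python3 -m pendant '[[[0.006,0,0],[0,0,0],0],[[0.006,0,0],[0,0,0],0],[[0.006,0,0],[0,0,0],0],[[0.006,0,0],[0,0,0],0],[[0.006,0,0],[0,0,0],0],[[0.006,0,0],[0,0,0],0],[[0.006,0,0],[0,0,0],0],[[0.006,0,0],[0,0,0],0],[[0.006,0,0],[0,0,0],0]]'
python3 d.py '[.4555,.175,.16]'
```

```text
clock: 8.12
position: [0.499, 0.1835, 0.1507]
ee_rot: [3.129, 0.276, -0.0]
force: [-2.9, 0.9, -1.2]
width: 0.001
8.125 [0.499  0.1835 0.1507] x [ 0.985  0.175 -0.   ] z [-0. -0. -1.] yaw 10.083303754505872 tool delta [-0.0444  0.0008 -0.0093] F [-2.91  0.85 -1.16] 0.0012646003385377031
```

```bash
python3 -m pendant '[[[0.005,0,0],[0,0,0],0],[[0.005,0,0],[0,0,0],0],[[0.002,0,0],[0,0,0],0]]'
python3 d.py '[.4555,.175,.16]'
```

```text
clock: 8.5
position: [0.5109, 0.1856, 0.1507]
ee_rot: [-3.129, -0.276, -0.0]
force: [-1.2, -0.6, 0.1]
width: 0.006
8.5 [0.5109 0.1856 0.1507] x [0.985 0.175 0.   ] z [ 0.  0. -1.] yaw 10.071159810315583 tool delta [-0.0564  0.0007 -0.0093] F [-1.22 -0.62  0.14] 0.006086953535118244
```

```bash
python3 -m pendant '[[[0.002,0,0],[0,0,0],0],[[0.002,0,0],[0,0,0],0]]'
python3 d.py '[.4555,.175,.16]'
python3 - <<'E'
from h import *
for c in ['scene','top']:
    im,d=arm.get_image(c)
    cv2.imwrite('pics/4%s.png'%c,cv2.resize(im[150:270,180:340,::-1],(800,600),interpolation=cv2.INTER_CUBIC))
E
```

```text
clock: 8.75
position: [0.5126, 0.1859, 0.1506]
ee_rot: [3.128, 0.277, -0.005]
force: [-12.4, -2.6, 9.5]
width: 0.006
8.75 [0.5126 0.1859 0.1506] x [ 0.984  0.176 -0.003] z [-0.003 -0.001 -1.   ] yaw 10.113226912552946 tool delta [-0.0582  0.0008 -0.0092] F [-12.41  -2.59   9.46] 0.00564676719616662
```

View pics/4scene.png

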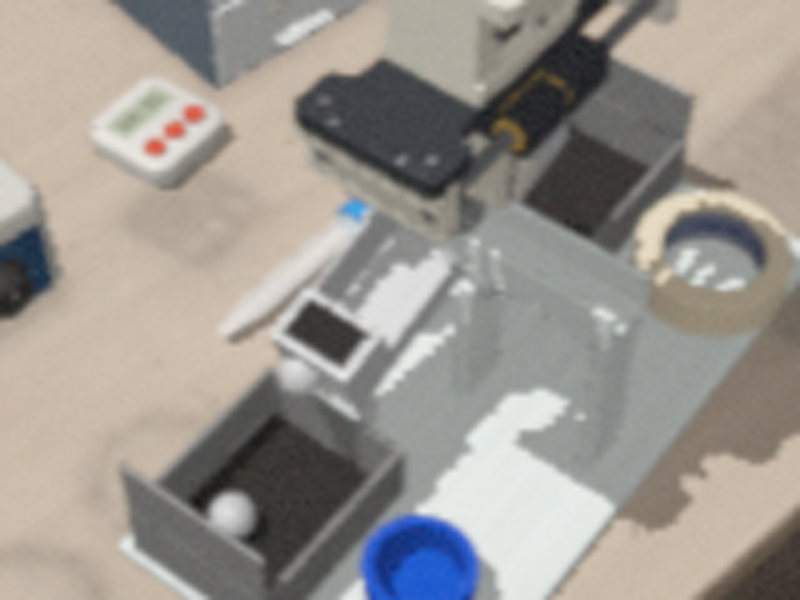

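View pics/4top.png

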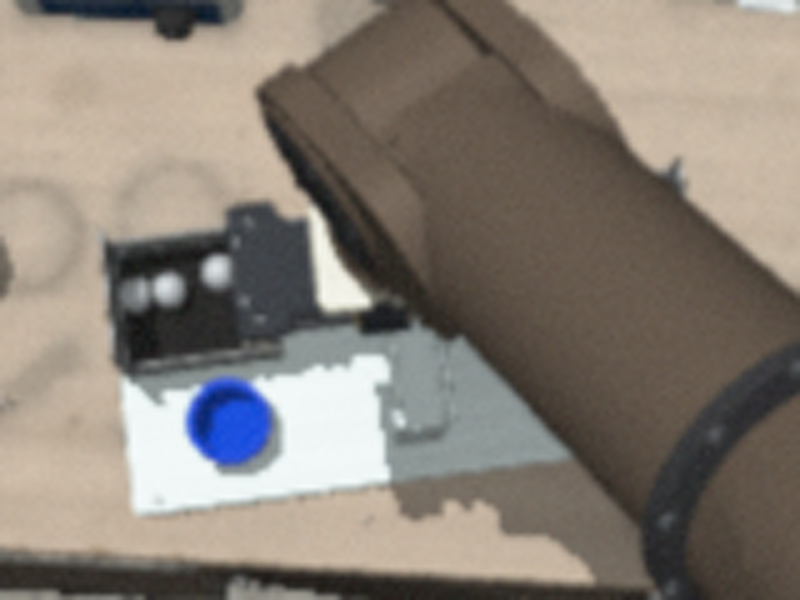

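The paddle is at its stop (12 N). The top view shows three balls at or in the left tray, at (135,292), (168,288) and (218,270). The scene view shows that third one just dropping off the trough at (297,375). I'll back off, lift and check.

```bash
python3 -m pendant '[[[-0.01,0,0],[0,0,0],0],[[-0.025,0,0],[0,0,0],0],[[-0.02,0,-0.01],[0,0,0],0],[[-0.02,0,-0.05],[0,0,0],0],[[-0.01,0.03,-0.05],[0,0,0],0],[[0,0.05,-0.02],[0,0,0],0],[[0,0.05,0],[0,0,0],0],[[0,0.05,0],[0,0,0],0],[[0,0.05,0],[0,0,0],0],[[0,0,0],[0,0,0],0]]'
python3 d.py '[.4555,.175,.16]'
python3 - <<'E'
from h import *
T=np.load('top0.npy')
for c in ['scene','top']:
    im,d=arm.get_image(c); W=pts(c,d)
    cv2.imwrite('pics/5%s.png'%c,cv2.resize(im[150:270,180:340,::-1],(800,600),interpolation=cv2.INTER_CUBIC))
    for r in arm.masks_of(c,'ball0_center')[:5]: print(c,r['conf'],np.round(r['rect']),np.nanmedian(W[r['pixels']],0).round(3))
    for u,v in [(238.8,200),(286.8,196)]:
        if c=='top': print(W[int(v),int(u)].round(3))
    # balls: points in the left tray above the floor, in sorter frame
    th=np.radians(10.07); o=np.array([.548,.181,0]); ax=np.array([[np.cos(th),np.sin(th),0],[-np.sin(th),np.cos(th),0],[0,0,1]])
    p=(W.reshape(-1,3)-o)@ax.T; m=(abs(p[:,0])<.036)&(p[:,1]>.09)&(p[:,1]<.178)&(p[:,2]>.02)&(p[:,2]<.04); print(p[m].round(3)[::2].tolist())
E
```

```text
clock: 10.1
position: [0.4712, -0.0597, 0.2806]
ee_rot: [3.129, 0.264, 0.001]
force: [0.2, 0.7, 0.1]
width: 0.002
10.1 [ 0.4712 -0.0597  0.2806] x [0.986 0.168 0.   ] z [ 0.001 -0.002 -1.   ] yaw 9.658085325563045 tool delta [ 0.0239 -0.2342  0.1202] F [0.18 0.67 0.15] 0.0016708015964365353
scene 0.56 [239. 243.   7.   5.] [0.528 0.307 0.03 ]
scene 0.43 [274. 183.  14.  30.] [0.523 0.187 0.156]
[[0.034, 0.095, 0.04], [0.036, 0.096, 0.036], [0.029, 0.093, 0.038], [0.035, 0.094, 0.03], [0.027, 0.092, 0.035], [0.021, 0.091, 0.039], [0.031, 0.092, 0.027], [0.024, 0.092, 0.033], [0.018, 0.091, 0.038], [0.034, 0.109, 0.039], [0.034, 0.092, 0.021], [0.029, 0.09, 0.023], [0.022, 0.09, 0.029], [0.014, 0.092, 0.038], [0.035, 0.112, 0.037], [0.036, 0.105, 0.028], [0.026, 0.09, 0.022], [0.018, 0.092, 0.03], [0.01, 0.092, 0.037], [0.005, 0.091, 0.04], [0.035, 0.113, 0.034], [0.035, 0.106, 0.027], [0.021, 0.092, 0.024], [0.014, 0.093, 0.03], [0.009, 0.091, 0.032], [0.002, 0.091, 0.039], [0.036, 0.116, 0.032], [0.015, 0.091, 0.023], [0.008, 0.092, 0.03], [0.002, 0.091, 0.034], [0.035, 0.117, 0.03],
[... 3247 characters left out ...]
43, 0.028], [0.008, 0.127, 0.031], [0.007, 0.118, 0.031], [0.007, 0.112, 0.027], [0.009, 0.171, 0.038], [0.01, 0.166, 0.028], [0.008, 0.159, 0.033], [0.007, 0.153, 0.035], [0.007, 0.147, 0.029], [0.006, 0.131, 0.026], [0.005, 0.125, 0.027], [0.003, 0.118, 0.033], [0.008, 0.176, 0.024], [0.006, 0.169, 0.032], [0.007, 0.163, 0.026], [0.005, 0.157, 0.031], [0.004, 0.15, 0.033], [0.004, 0.144, 0.029], [0.002, 0.125, 0.027], [0.0, 0.118, 0.031], [0.004, 0.176, 0.032], [0.003, 0.169, 0.033], [0.003, 0.16, 0.028], [0.002, 0.154, 0.029], [0.001, 0.147, 0.028], [-0.002, 0.125, 0.03], [-0.001, 0.119, 0.023], [0.001, 0.173, 0.028], [-0.001, 0.158, 0.026], [-0.001, 0.151, 0.025], [-0.002, 0.177, 0.026]]
```

View pics/5scene.png

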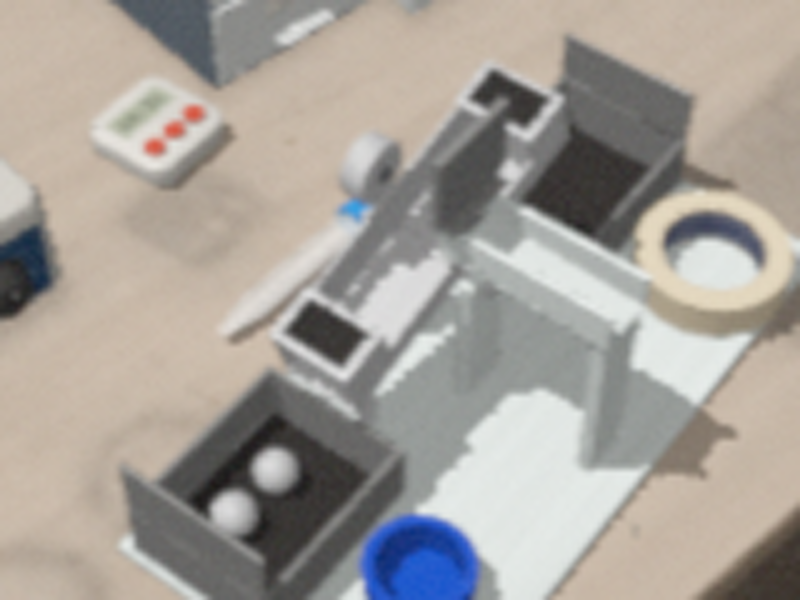

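View pics/5top.png

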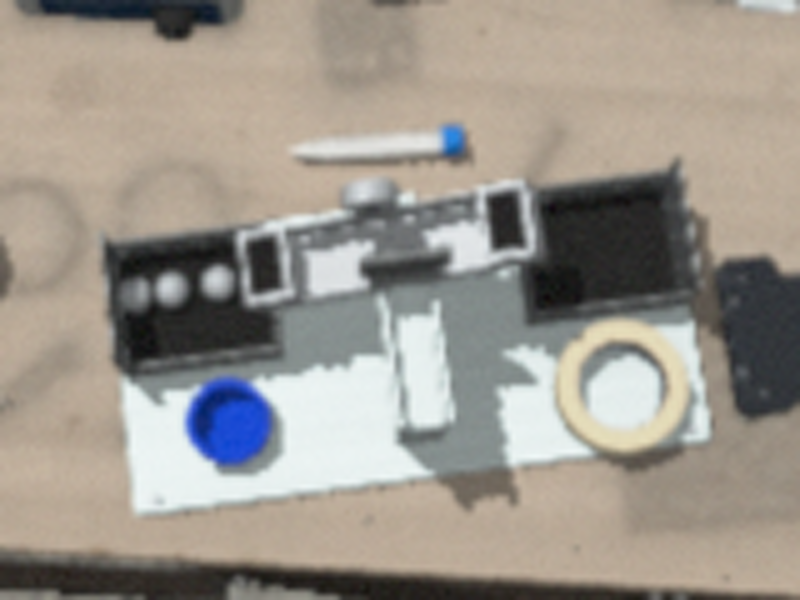

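The top view shows all three balls in the left tray, at (133,294), (171,290) and (217,283); in the scene view the wall hides one. The seesaw is left down, the paddle is fully forward, and the cap, tape and tube haven't moved. The robot is clear, so I'll wait briefly, check again and hand in.

```bash
python3 -m pendant '[[[0,0,-0.01],[0,0,0],0],[[0,0,0],[0,0,0],0],[[0,0,0],[0,0,0],0],[[0,0,0],[0,0,0],0],[[0,0,0],[0,0,0],0],[[0,0,0],[0,0,0],0],[[0,0,0],[0,0,0],0],[[0,0,0],[0,0,0],0]]'
python3 - <<'E'
from h import *
im,d=arm.get_image('top')
cv2.imwrite('pics/6top.png',cv2.resize(im[150:270,180:340,::-1],(800,600),interpolation=cv2.INTER_CUBIC))
E
```

```text
clock: 11.3
position: [0.471, -0.0551, 0.2907]
ee_rot: [3.129, 0.276, -0.0]
force: [-0.3, -0.3, -0.3]
width: 0.006
```

View pics/6top.png

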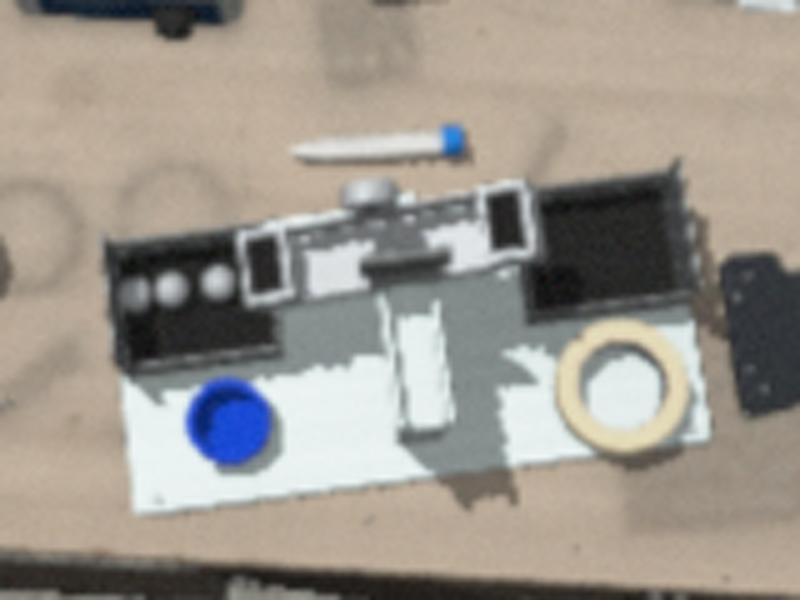

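The picture is unchanged: three balls at rest in the left tray at (133–217,283–294), with the seesaw left down.

```bash
python3 -c "
from cell import arm
print(arm.sign_off())"
```

```text
the job is handed in; nothing more can be done
None
```

I pressed the seesaw's raised left end down with the shut fingers, and it rocked over to rest left end down. I then pushed the paddle forward to its stop (about 12 N there), and all three balls rolled into the left tray. I handed the job in at about 11.4 s.

**Final checks:**
- **Balls:** the top view shows three balls at rest in the left tray, the same in two pictures about 1.2 s apart. The highest points measured on the balls are about 35 mm above the bench, give or take the depth noise.
- **Seesaw:** it is tilted left end down, and the right pad measures about 141 mm above the bench, as it should when raised.
- **Other things:** the cap, tape and tube look unmoved. I did not look at the forceps and petri dishes again, but the arm never went near them.
- **Robot:** it is clear of everything, with a force reading of about zero.

**Checks that failed or disagreed:**
- The ball-finding network was unreliable. It reported only one ball in the tray, plus the paddle, from the scene camera, and none from the top camera. I counted the balls from the pictures and depth data instead.
- The scene camera shows only two of the balls, because the tray's outer wall hides the third.
- The depth check on the lowered left pad missed the pad, so I judged that end from the pictures.

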